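# Set up the suction nozzle and hold the dryer's lint screen over it

### The job

Get the lint screen ready for cleaning: first push the loose dark grey nozzle fully down onto the upright spigot of the suction unit and leave it standing there. Then draw the lint screen out of its holder by its handle, and finish while still holding it raised just above the nozzle's mouth, the middle of the mesh over the mouth, tipped so that a mesh face looks down at the mouth, at least halfway from upright to lying flat, and with the screen touching nothing but your gripper. Leave the bottle, the jar and the coin tray where they are.

Things in the scene. Friction and masses are not known exactly. Their poses are not given: they have to be found in the camera images.
- nozzle: loose rigid dark grey plastic nozzle, an open tube 100 mm tall standing upright on the counter at the start. Origin: centre of its lower end; z runs up along the tube. Lower sleeve: 46 mm outside, 38 mm bore, 50 mm tall; then a cone to a neck 30 mm outside from 64 mm up to the mouth at 100 mm. Grip it by the neck, about 85 mm above its lower end; about 90 g
- nozzle_mouth (a point): centre of the nozzle's open upper end, 100 mm above its lower end along its axis
- unit: fixed white suction unit, a flat box 130 x 110 x 36 mm lying on the counter, with an upright aluminium spigot. Origin: on the counter under the spigot's axis; z up; the box reaches from x = -45 to +85 mm and y = +-55 mm of it
- spigot_foot (a point): foot of the spigot, on its axis, at the top of the 56 mm wide flat collar (40 mm above the counter) on which the nozzle's lower end rests when home. The spigot is 34 mm in diameter and stands 40 mm above this point, its top 10 mm tapering to 22 mm
- holder: fixed steel holder with one upright slot, open at the top, that starts with the lint screen in it. Origin: on the counter under the slot's centre; slot 12 mm wide along x, 126 mm long along y, its floor 8 mm and its rim 60 mm above the counter; wall outside 20 x 134 mm; base flange 50 x 160 x 8 mm
- screen: lint screen: a flat white frame with grey mesh, 8 mm thick (x, across the faces), 120 mm wide (y), 95 mm tall (z), with a handle on the middle of its top edge: a tab 14 mm thick (x), 60 mm wide (y), 35 mm tall. Origin: middle of its lower edge; z runs up to the handle. It stands loosely upright in the slot, its lower edge on the slot floor; to clear the slot it must rise 52 mm; about 130 g
- screen_mesh (a point): middle of the mesh, 47.5 mm up from the screen's lower edge, axes as screen
- screen_handle (a point): middle of the screen's handle tab, 112.5 mm up from the lower edge (the tab spans 95 to 130 mm), axes as screen
- bottle: bystander: orange plastic bottle, 72 mm in diameter, 190 mm tall, standing; origin at the centre of its underside
- jar: bystander: pale jar with a white cap, 70 mm in diameter, 90 mm tall; origin at the centre of its underside
- coin_tray: bystander: low open wooden tray with coins, 90 x 160 x 25 mm; origin at the centre of its underside
Not all that is in view belongs to the job. Of the things that look like the nozzle, the middle-sized one is meant. There is more than one size of the screen; the job needs the larger.

How it is judged:
By the outcome, as a careful person would: the job done as asked, in the order asked, and still so for the second after the job is handed in, while the arm keeps its last pose, push and grip.
It also fails if it takes over 70 s, if anything falls off the work surface, if the arm or the gripper's body presses on something with over 40 N, if the wrist force passes 120 N, or if a joint passes its speed limit or range.

### The arm

A 6-joint arm with a two-finger parallel gripper is mounted at the origin on the work surface. World frame = base frame: x ahead of the robot, y to its left, z up, the work surface at z = 0. Lengths are in mm, angles in rad, forces in N, time in s.
With the tool pointing down it reaches from about 375 to 900 mm from the base axis. Payload 3.1 kg.
Tool frame: the origin (TCP) lies at the very end of the fingers, on their centre line; the grasp point (between the pads) lies 19 mm behind it; z points along the fingers, y is the line along which they close (so a half turn about z gives the same grasp; the last joint's range is limited). The gripper opens to 85 mm and grips with 20 to 120 N. Pads are 22 mm wide; open, the fingers measure 114 mm over their backs; the gripper's body (76 mm by 85 mm) begins 54 mm behind the grasp point. The pads swing forward as they close: fully open they stand 13 mm farther back than shut.
Start: joints at [1.022, 0.527, 1.433, -0, 1.181, -0.178], TCP at [226.434, 582.515, 231.31] pointing down, gripper open.
Joint ranges: [-3.08, 3.08], [-0.75, 2.2], [0.22, 2.44], [-1.43, 4.57], [0, 2.65], [-2.85, 2.85]. Speed limits (rad/s): [2.79, 2.79, 3.14, 3.14, 3.14, 3.14].

### API

Orientations are given as a 3x3 rotation matrix whose columns are the frame's x, y, z axes.
In Python, from plant import sense, snapshot, job_done, trace gives the robot as it stands.
- The arm moves only by the tool send_rows, never from a script. Its arguments are lists of equal length, an entry for each row: "slide": the shift along the tool's x, y, z in mm, a list of three; "turn": the turn about the tool's z in rad. A call has 1 to 8 rows; each row shifts and turns the commanded pose from where the row before left it, along the tool's axes as they then stand; what a row does not reach is not made up. A row lasts 1/10 s, in which the tool goes at most 50 mm and 8.59 degrees, less where a joint would pass 70% of its speed; a pose out of reach is approached as far as the arm can. A call is refused whole if a number of a shift passes 50 or a number of a turn 0.15, either way. A call with a gripper value outside its range is refused whole. "fingers" is the opening, from 0 (shut) to 1 (fully open), set as the call begins (left out, the last holds). The fingers move at their own pace and stop on an object; the grip force is fixed at half the most. Time passes only in rows, so rows that do not move let the fingers close. It gives the time, the measured TCP pose, the force, the opening and the grip force at its end, in the units of the state.
- sense(): the state, without advancing time (a new reading comes with each control period).
- snapshot(name): name is "side" or "top" or "wrist"; returns a dict with "image" (420x560x3 uint8, blue, green, red), "z_map" (420x560 float32, mm along the optical axis (not along the pixel's ray), 0 where there is no reading), "fx", "fy", "cx", "cy" (pixels), "world_from_camera" (4x4, takes a point from camera to world coordinates); the wrist camera has in their place "mount" (4x4, takes a point from camera to tool coordinates, whose origin is the TCP and whose axes are the flange's). Camera axes: x right, y up, looking along -z (the intrinsics and any distortion apply to the point x, -y, -z); pixel columns grow to the right and rows downward; lengths in mm; the calibration is good to about 2 mm. A picture is of the moment at which its call begins: read the wrist's pose just before it.
- job_done(): hands the job in; it is judged then, once.
Trained networks look in a picture, given as the dict that the camera call returned (one of the last four; its "shot" number tells which), for a name from the list of things; names that differ only in an ending like _2 or _b are one class to them, and where a whole thing is asked for, a point or a joint stands for the part that bears it (a point fixed in the world has none). Each returns a list of dicts, best first, with "conf" (0 to 1); they miss things now and then, are a little off and sometimes report something else, mostly with a low value. They report only what shows in the picture. A call takes as long as a camera call. They do not tell look-alikes from the thing itself.
- trace(picture, target): "pixels" (420x560 bool, what is visible of it) and "at" ([column, row] in pixels, amid what is visible of it).
The state is a dict: "clock": time; "joint_pos": joint angles; "qd": joint speeds; "joint_torque": joint torques, N m; "tcp_pos": TCP position; "ee_rot": TCP orientation; "force": force on the tool from outside, world axes, zero at the start; "ft_torque": the same for the moment, N m; "opening": finger opening in mm; "finger_force": force on a finger pad.
Only numpy, scipy, OpenCV 4.12 (cv2) and the standard library are available. Lean on these libraries where they do the work, as an engineer would, in place of code of your own. Each camera call takes 0.05 s, during which the arm holds its last target. There are 200 camera calls.

## Working session

There is one attempt and no reset: what is moved stays moved. The work goes in short steps, Python scripts to look and compute and a tool call to move; the robot and the scene stay as the last step left them, time stands still between calls to the robot, and variables do not carry over. Pictures are saved under pics/ and viewed, at most 10 in all, crops included, and the job is handed in when it is done.

Besides the shell and the picture viewer there is one more tool, called after "Request:" by a JSON object that holds its "method" and its "body", one argument or row to a line. send_rows: Moves the arm, as the interface text tells. Its arguments: {"type":"object","properties":{"slide":{"type":"array"},"turn":{"type":"array"},"fingers":{"type":"number"}},"required":["slide","turn"]}

```bash
mkdir -p pics; cat > h.py <<'E'
import numpy as np, cv2
from plant import sense, snapshot, job_done, trace
def world(p,s=None):
    if 'world_from_camera' in p: T=np.array(p['world_from_camera'])
    else:
        M=np.eye(4); M[:3,:3]=s['ee_rot']; M[:3,3]=s['tcp_pos']; T=M@np.array(p['mount'])
    z=p['z_map']; v,u=np.mgrid[:z.shape[0],:z.shape[1]]
    X=(u-p['cx'])/p['fx']*z; Y=(v-p['cy'])/p['fy']*z
    P=np.stack([X,-Y,-z,np.ones_like(z)],-1)@T.T
    P=P[...,:3]; P[z<=0]=np.nan
    return P
E
python3 - <<'E'
from h import *
s=sense(); print(s['clock'],s['tcp_pos'],np.round(s['ee_rot'],3).tolist(),s['opening'])
for n in ('top','side'):
    p=snapshot(n); print(n,[k for k in p]); cv2.imwrite(f'pics/{n}0.png',p['image']); W=world(p)
    for t in ('nozzle','unit','spigot_foot','holder','screen','screen_handle','bottle','jar','coin_tray'):
        try:
            for d in trace(p,t)[:4]:
                q=W[d['pixels']]; q=q[~np.isnan(q[:,0])]
                print(t,round(d['conf'],2),np.round(d['at']),d['pixels'].sum(),np.round(np.percentile(q,[2,50,98],axis=0)).astype(int).tolist() if len(q) else None)
        except Exception as e: print(t,e)
E
```

```text
0.0 [226.04870816 581.90908408 230.32095938] [[-0.932, 0.362, -0.001], [0.362, 0.932, -0.002], [0.0, -0.002, -1.0]] 85.27407246704183
top ['image', 'z_map', 'fx', 'fy', 'cx', 'cy', 'world_from_camera', 'shot']
nozzle 0.85 [160. 255.] 313 [[482, 270, 1], [501, 283, 59], [522, 311, 103]]
nozzle 0.73 [122. 266.] 681 [[468, 362, 6], [494, 378, 78], [522, 416, 134]]
nozzle 0.43 [201. 251.] 69 [[504, 191, 28], [514, 198, 47], [527, 216, 79]]
unit 0.64 [377. 250.] 2243 [[436, -312, 27], [502, -247, 37], [570, -185, 80]]
unit 0.16 [260. 152.] 2248 [[722, -46, -1], [770, 31, 5], [814, 107, 28]]
spigot_foot 0.75 [376. 252.] 2323 [[434, -312, 14], [502, -246, 36], [571, -184, 80]]
spigot_foot 0.7 [266. 151.] 2215 [[723, -46, -1], [771, 31, 5], [814, 108, 28]]
holder 0.64 [273. 271.] 947 [[409, -49, 3], [460, 21, 9], [511, 92, 64]]
holder 0.63 [104. 183.] 1119 [[644, 389, 14], [671, 410, 126], [709, 444, 192]]
screen 0.56 [206. 286.] 191 [[393, 158, 3], [428, 180, 72], [460, 200, 98]]
screen_handle 0.77 [267. 271.] 231 [[431, -25, 81], [461, 24, 136], [490, 69, 142]]
screen_handle 0.71 [378. 254
[... 1333 characters left out ...]
48. 280.] 887 [[391, 161, 1], [425, 183, 43], [460, 205, 94]]
screen_handle 0.78 [331. 221.] 573 [[427, -24, 54], [462, 32, 98], [492, 74, 139]]
screen_handle 0.74 [218. 237.] 1697 [[721, -48, 0], [771, 32, 5], [814, 112, 25]]
screen_handle 0.73 [346. 283.] 884 [[391, 161, 2], [424, 184, 44], [461, 205, 94]]
screen_handle 0.53 [331. 247.] 898 [[405, -31, 0], [462, 50, 13], [512, 95, 60]]
bottle 0.86 [216. 358.] 2477 [[643, 413, 8], [671, 446, 118], [705, 461, 190]]
jar 0.78 [269. 148.] 542 [[638, -422, 5], [668, -376, 60], [698, -365, 91]]
jar 0.27 [315. 182.] 1233 [[429, -292, 3], [502, -230, 34], [576, -176, 77]]
coin_tray 0.72 [220. 239.] 1624 [[721, -47, 0], [770, 33, 5], [813, 112, 25]]
```

View pics/top0.png

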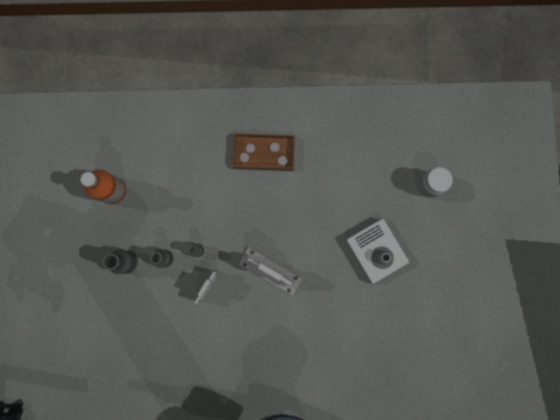

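View pics/side0.png

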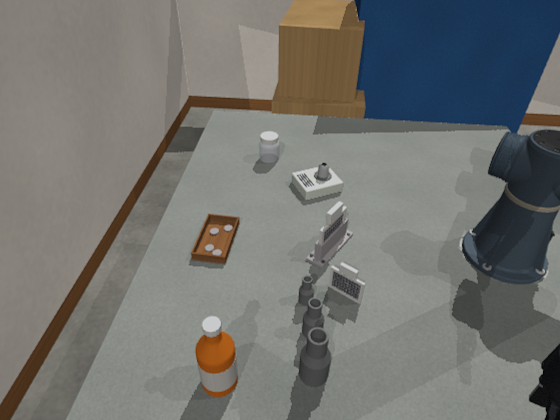

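Top view: nozzle look-alikes are at (122,262) large at ~134 mm, (161,257) middle at ~100 mm and (195,249) small at ~79 mm, so I choose (161,257). Screens are in the holder at (270,271), the larger, and the small one loose at (205,287). The unit's spigot is at (384,257).

```bash
cat > m.py <<'E'
from h import *
P={n:snapshot(n) for n in ('top','side')}
im=P['top']['image'][215:315,90:310]; cv2.imwrite('pics/crop1.png',cv2.resize(im,None,fx=3.5,fy=3.5,interpolation=cv2.INTER_CUBIC))
for n,p in P.items():
    W=world(p); x,y,z=W[...,0],W[...,1],W[...,2]
    def show(l,m):
        q=W[m]
        if len(q)<6: print(n,l,len(q)); return
        (c,sz,a)=cv2.minAreaRect(q[:,:2].astype(np.float32)); print(n,l,len(q),'mean',np.round(q.mean(0),1),'rect',np.round(c,1),np.round(sz,1),round(a,1),'z',np.round(np.percentile(q[:,2],[5,50,95]),1))
    with np.errstate(invalid='ignore'):
        b=(abs(x-503)<45)&(abs(y-295)<40)
        show('nozzle rim',b&(z>93)&(z<108)); show('nozzle neck',b&(z>68)&(z<93)); show('nozzle sleeve',b&(z>8)&(z<48))
        b=(abs(x-500)<90)&(abs(y+245)<90)
        show('spigot top',b&(z>74)); show('spigot side',b&(z>48)&(z<68)); show('box top',b&(z>32)&(z<39)); show('collar',b&(z>38.7)&(z<44))
        b=(abs(x-460)<70)&(abs(y-22)<90)
        show('handle top',b&(z>130)); show('handle',b&(z>106)&(z<142)); show('rim',b&(z>56)&(z<63));show('flange',b&(z>5)&(z<11))
        h=W[b&(z>100)]; c=np.cov(h[:,:2].T); w,v=np.linalg.eigh(c); print(n,'handle dir deg',np.degrees(np.arctan2(v[1,1],v[0,1])),np.sqrt(w))
E
python3 m.py
```

```text
top nozzle rim 69 mean [500.  292.5  99.4] rect [500.4 292.4] [28.6 26.1] 88.3 z [ 94.4  99.5 104. ]
top nozzle neck 40 mean [501.  289.9  81.5] rect [501.9 290.2] [26.  24.6] 68.4 z [73.  80.9 92.3]
top nozzle sleeve 66 mean [499.4 280.3  26.8] rect [500.8 290.5] [42.8 43.9] 83.1 z [ 9.4 27.5 45.8]
top spigot top 107 mean [ 485.1 -259.3   79.2] rect [ 485.2 -260.2] [28.1 27.3] 23.2 z [74.4 79.2 83.7]
top spigot side 21 mean [ 485.9 -248.5   58.5] rect [ 492.3 -256.8] [19.4 40.1] 52.6 z [48.7 58.  66.8]
top box top 1534 mean [ 504.8 -249.    35.8] rect [ 503.  -250.4] [130.  110.2] 28.5 z [32.7 35.9 38.6]
top collar 405 mean [ 500.1 -247.9   40.3] rect [ 501.8 -249.5] [125.6 107.4] 27.7 z [38.8 40.  42.9]
top handle top 157 mean [460.1  22.4 138.1] rect [460.3  22.5] [59.  13.9] 58.3 z [134.1 138.3 142.3]
top handle 154 mean [458.8  20.1 136.2] rect [452.6  10. ] [88.3 13.9] 58.3 z [126.8 137.8 141.1]
top rim 126 mean [460.3  21.3  59.7] rect [460.   22.3] [133.6  19.8] 58.1 z [56.7 59.6 62.4]
top flange 651 mean [459.6  21.8   7.7] rect [460.7  21.2] [175.3 138.3] 89.3 z [ 5.3  7.6 
[... 544 characters left out ...]
5] [20.1 33.5] 77.9 z [50.2 57.7 65.8]
side box top 646 mean [ 507.5 -237.8   35.1] rect [ 503.2 -248.9] [131.8 113.5] 29.7 z [32.6 34.9 38. ]
side collar 61 mean [ 489.2 -246.6   40.4] rect [ 503.5 -241.4] [106.6  57. ] 37.6 z [38.8 40.  43.4]
side handle top 114 mean [459.9  26.3 135.8] rect [458.7  23.3] [61.6 13.6] 58.6 z [131.  136.2 138.4]
side handle 225 mean [460.   29.5 126.8] rect [454.2  15.3] [81.2 14.9] 58.4 z [108.6 130.5 138.1]
side rim 141 mean [462.2  35.1  58.9] rect [459.1  22.1] [137.9  21.3] 58.5 z [56.3 58.9 61.7]
side flange 338 mean [459.8  43.4   7.3] rect [458.6  23. ] [163.   50.8] 57.6 z [5.4 7.2 9.8]
side handle dir deg 56.39218382876607 [ 4.1412004  25.36799584]
```

View pics/crop1.png

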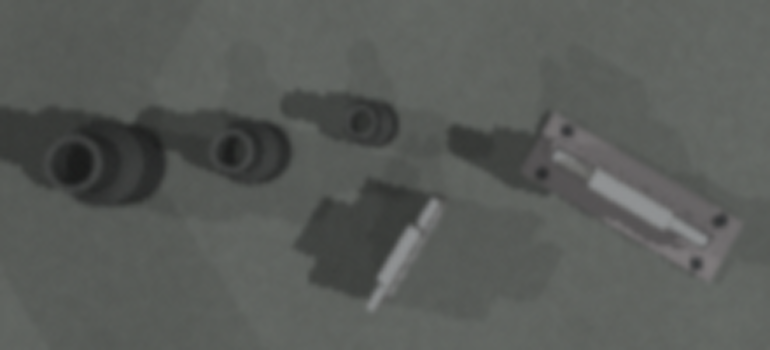

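The crop shows the middle nozzle with its mouth at crop (233,148), full-frame (157,257). It is clearly between the larger and smaller ones in size. The larger screen sits in the holder, with its handle at crop (630,200).

Since the tool can only point down, I'll grip the screen's tab by its ends later and tip it in the grip against the holder.

Request:
{"method": "send_rows", "body": {
  "slide": [
    [-45, -21.3, 0],
    [-45, -21.3, 0],
    [-45, -21.3, 0],
    [-45, -21.3, 0],
    [-45, -21.3, 0],
    [-45, -21.3, 0],
    [-45, -21.3, 0],
    [-45, -21.3, 0]
  ],
  "turn": [0, 0, 0, 0, 0, 0, 0, 0],
  "fingers": 1
}}

```text
clock: 1.9
tcp_pos: [501.5, 291.6, 231.5]
ee_rot: [[-0.932, 0.362, 0.0], [0.362, 0.932, 0.0], [-0.0, 0.0, -1.0]]
force: [0.8, 1.3, 0.0]
opening: 85.4
finger_force: 0.0
```

Request:
{"method": "send_rows", "body": {
  "slide": [
    [0, 0, 0],
    [0, 0, 0],
    [0, 0, 0],
    [0, 0, 0],
    [0, 0, 0],
    [0, 0, 0],
    [0, 0, 0],
    [0, 0, 0]
  ],
  "turn": [0.15, 0.15, 0.15, 0.15, 0.15, 0.15, 0.15, 0.15]
}}

```text
clock: 2.7
tcp_pos: [500.3, 293.3, 231.4]
ee_rot: [[0.006, 1.0, 0.0], [1.0, -0.006, 0.0], [0.0, 0.0, -1.0]]
force: [-0.2, -0.5, -0.9]
opening: 85.3
finger_force: 0.0
```

```bash
cat > g.py <<'E'
import sys
from h import *
# usage: g.py x y z : slide needed in tool axes
s=sense(); R=np.array(s['ee_rot']); t=np.array([float(a) for a in sys.argv[1:4]])
print('t',round(s['clock'],2),'tcp',np.round(s['tcp_pos'],1),'yaw_y deg',round(np.degrees(np.arctan2(R[1,1],R[0,1])),2),'j',np.round(s['joint_pos'],2),'open',round(s['opening'],1),'F',np.round(s['force'],1),'ff',np.round(s['finger_force'],1))
print('slide',np.round(R.T@(t-s['tcp_pos']),1),'tool x',np.round(R[:,0],3),'y',np.round(R[:,1],3))
E
python3 g.py 500 293 140
```

```text
t 2.7 tcp [500.3 293.3 231.4] yaw_y deg -0.35 j [0.34 0.47 1.55 0.   1.13 0.34] open 85.3 F [-0.2 -0.5 -0.9] ff 0.0
slide [-0.3 -0.3 91.4] tool x [0.006 1.    0.   ] y [ 1.    -0.006  0.   ]
```

Request:
{"method": "send_rows", "body": {
  "slide": [
    [0, 0, 35],
    [0, 0, 40],
    [0, 0, 40],
    [0, 0, 30],
    [0, 0, 15],
    [0, 0, 5],
    [0, 0, 0]
  ],
  "turn": [0, 0, 0, 0, 0, 0, 0]
}}

```text
clock: 3.4
tcp_pos: [500.1, 293.2, 65.8]
ee_rot: [[0.0, 1.0, -0.001], [1.0, -0.0, -0.0], [-0.0, -0.001, -1.0]]
force: [0.5, 0.6, 0.5]
opening: 85.7
finger_force: 0.0
```

Request:
{"method": "send_rows", "body": {
  "slide": [
    [0, 0, 0],
    [0, 0, 0],
    [0, 0, 0],
    [0, 0, 0],
    [0, 0, 0],
    [0, 0, 0],
    [0, 0, 0],
    [0, 0, 0]
  ],
  "turn": [0, 0, 0, 0, 0, 0, 0, 0],
  "fingers": 0
}}

```text
clock: 4.2
tcp_pos: [500.7, 293.5, 67.8]
ee_rot: [[-0.0, 1.0, 0.002], [1.0, 0.0, 0.001], [0.001, 0.002, -1.0]]
force: [-1.7, 0.1, 6.1]
opening: 31.8
finger_force: 59.0
```

Request:
{"method": "send_rows", "body": {
  "slide": [
    [0, 0, -15],
    [0, 0, -40],
    [0, 0, -45],
    [0, 0, -35],
    [0, 0, 0],
    [0, 0, 0]
  ],
  "turn": [0, 0, 0, 0, 0, 0]
}}

```text
clock: 4.8
tcp_pos: [500.3, 293.3, 202.3]
ee_rot: [[-0.0, 1.0, 0.002], [1.0, 0.0, 0.001], [0.001, 0.002, -1.0]]
force: [-1.4, -0.2, -1.3]
opening: 31.7
finger_force: 59.7
```

```bash
python3 g.py 485.4 -259.2 201; cat > n.py <<'E'
from h import *
s=sense(); c=s['tcp_pos']
for n in ('top','side'):
    p=snapshot(n); W=world(p); 
    for d in trace(p,'nozzle')[:4]:
        q=W[d['pixels']]; q=q[~np.isnan(q[:,0])]
        print(n,round(d['conf'],2),d['pixels'].sum(),np.round(np.percentile(q,[2,50,98],axis=0)).astype(int).tolist())
p=snapshot('wrist'); cv2.imwrite('pics/w1.png',p['image'])
p=snapshot('side'); cv2.imwrite('pics/s1.png',cv2.resize(p['image'][150:420,180:460],None,fx=2,fy=2))
E
python3 n.py
```

```text
t 4.8 tcp [500.3 293.3 202.3] yaw_y deg 0.0 j [ 0.34  0.5   1.58 -0.    1.06  0.34] open 31.7 F [-1.4 -0.2 -1.3] ff 59.7
slide [-552.5  -14.9    0.9] tool x [-0.     1.     0.001] y [1.    0.    0.002]
top 0.73 175 [[502, 191, -3], [518, 202, 43], [535, 225, 78]]
top 0.72 924 [[407, -47, 2], [460, 25, 9], [511, 93, 63]]
top 0.7 294 [[430, -25, 8], [459, 22, 134], [490, 68, 142]]
top 0.46 231 [[480, 269, 136], [500, 277, 188], [520, 287, 230]]
side 0.86 1531 [[468, 375, 0], [495, 408, 74], [522, 420, 131]]
side 0.66 919 [[477, 280, 135], [499, 305, 187], [519, 315, 232]]
side 0.64 226 [[507, 199, 0], [524, 220, 31], [534, 226, 75]]
side 0.54 579 [[638, -433, 0], [669, -377, 57], [712, -365, 91]]
```

View pics/s1.png

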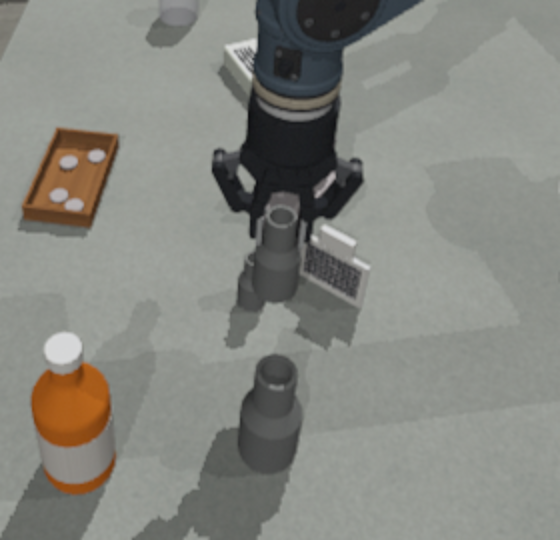

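Nozzle is upright in the gripper at crop (280,250), with its neck held. I'll go higher to clear the screen handle and carry it to the spigot.

Request:
{"method": "send_rows", "body": {
  "slide": [
    [0, 0, -40],
    [-20, 0, -20],
    [-48, -1.5, 0],
    [-48, -1.5, 0],
    [-48, -1.5, 0],
    [-48, -1.5, 0],
    [-48, -1.5, 0],
    [-48, -1.5, 0]
  ],
  "turn": [0, 0, 0, 0, 0, 0, 0, 0]
}}

```text
clock: 5.9
tcp_pos: [490.6, -16.5, 260.7]
ee_rot: [[-0.0, 1.0, -0.001], [1.0, 0.0, 0.0], [0.0, -0.001, -1.0]]
force: [0.3, -0.3, -0.7]
opening: 31.6
finger_force: 59.7
```

Request:
{"method": "send_rows", "body": {
  "slide": [
    [-48, -1.5, 0],
    [-48, -1.5, 0],
    [-48, -1.5, 0],
    [-48, -1.5, 0],
    [-32, 0, 0],
    [-20, 0, 0],
    [0, 0, 0],
    [0, 0, 0]
  ],
  "turn": [0, 0, 0, 0, 0, 0, 0, 0]
}}

```text
clock: 6.7
tcp_pos: [484.8, -257.8, 260.6]
ee_rot: [[0.0, 1.0, -0.001], [1.0, -0.0, 0.002], [0.002, -0.001, -1.0]]
force: [0.5, -0.5, -0.7]
opening: 31.7
finger_force: 59.7
```

```bash
python3 g.py 485.4 -259.2 160
```

```text
t 6.7 tcp [ 484.8 -257.8  260.6] yaw_y deg -0.02 j [-0.69  0.39  1.59  0.    1.16 -0.69] open 31.7 F [ 0.5 -0.5 -0.7] ff 59.7
slide [ -1.6   0.8 100.6] tool x [0.    1.    0.002] y [ 1.    -0.    -0.001]
```

Request:
{"method": "send_rows", "body": {
  "slide": [
    [-1.5, 0.5, 30],
    [0, 0, 40],
    [0, 0, 25],
    [0, 0, 10],
    [0, 0, 0]
  ],
  "turn": [0, 0, 0, 0, 0]
}}

```text
clock: 7.2
tcp_pos: [485.2, -258.2, 155.2]
ee_rot: [[-0.002, 1.0, -0.003], [1.0, 0.002, 0.003], [0.003, -0.003, -1.0]]
force: [-0.4, -0.8, -1.4]
opening: 31.3
finger_force: 59.7
```

Request:
{"method": "send_rows", "body": {
  "slide": [
    [0, 0, 6],
    [0, 0, 6],
    [0, 0, 6],
    [0, 0, 6],
    [0, 0, 0]
  ],
  "turn": [0, 0, 0, 0, 0]
}}

```text
clock: 7.7
tcp_pos: [485.2, -260.0, 131.6]
ee_rot: [[0.0, 1.0, -0.001], [1.0, -0.0, 0.001], [0.001, -0.001, -1.0]]
force: [-0.1, -0.1, -0.7]
opening: 31.7
finger_force: 59.7
```

Request:
{"method": "send_rows", "body": {
  "slide": [
    [0, 0, 6],
    [0, 0, 6],
    [0, 0, 6],
    [0, 0, 4],
    [0, 0, 3],
    [0, 0, 0]
  ],
  "turn": [0, 0, 0, 0, 0, 0]
}}

```text
clock: 8.3
tcp_pos: [486.2, -260.6, 108.1]
ee_rot: [[-0.0, 1.0, 0.001], [1.0, 0.0, -0.001], [-0.001, 0.001, -1.0]]
force: [-0.6, -0.1, 4.9]
opening: 31.3
finger_force: 60.5
```

Request:
{"method": "send_rows", "body": {
  "slide": [
    [0, 0, 2],
    [0, 0, 2],
    [0, 0, 0]
  ],
  "turn": [0, 0, 0]
}}

```text
clock: 8.6
tcp_pos: [486.3, -260.6, 107.8]
ee_rot: [[-0.001, 1.0, 0.002], [1.0, 0.001, -0.002], [-0.002, 0.002, -1.0]]
force: [-5.2, 4.8, 30.3]
opening: 31.8
finger_force: 63.7
```

Request:
{"method": "send_rows", "body": {
  "slide": [
    [0, 0, -2],
    [0, 0, -1],
    [0, 0, 0],
    [0, 0, 0],
    [0, 0, 0],
    [0, 0, 0]
  ],
  "turn": [0, 0, 0, 0, 0, 0],
  "fingers": 1
}}

```text
clock: 9.2
tcp_pos: [485.5, -260.2, 105.8]
ee_rot: [[0.0, 1.0, -0.001], [1.0, -0.0, 0.001], [0.001, -0.001, -1.0]]
force: [0.2, 0.7, 0.4]
opening: 85.6
finger_force: 0.0
```

Request:
{"method": "send_rows", "body": {
  "slide": [
    [0, 0, -30],
    [0, 0, -45],
    [0, 0, -45],
    [0, 0, -30],
    [0, 0, 0]
  ],
  "turn": [0, 0, 0, 0, 0]
}}

```text
clock: 9.7
tcp_pos: [488.1, -262.1, 261.2]
ee_rot: [[-0.0, 1.0, 0.008], [1.0, 0.0, -0.007], [-0.007, 0.008, -1.0]]
force: [0.2, 0.1, -0.5]
opening: 85.3
finger_force: 0.0
```

Request:
{"method": "send_rows", "body": {
  "slide": [
    [45, -4, 0],
    [45, -4, 0],
    [45, -4, 0],
    [45, -4, 0],
    [45, -4, 0],
    [45, -4, 0],
    [12, 0, 0],
    [0, 0, 0]
  ],
  "turn": [-0.13, -0.13, -0.13, -0.13, -0.13, -0.13, -0.13, -0.1]
}}

```text
clock: 10.5
tcp_pos: [367.6, -7.3, 255.1]
ee_rot: [[-0.851, 0.526, -0.004], [0.526, 0.851, 0.002], [0.004, -0.001, -1.0]]
force: [0.1, 0.2, 0.5]
opening: 85.7
finger_force: 0.0
```

```bash
python3 g.py 460 22.3 230; cat > z.py <<'E'
from h import *
for n in ('top','side'):
    p=snapshot(n); W=world(p); x,y,z=W[...,0],W[...,1],W[...,2]
    with np.errstate(invalid='ignore'):
        b=(abs(x-485)<26)&(abs(y+259)<26)&(z>60)&(z<200)
    q=W[b]; print(n,len(q),'top z',np.percentile(q[:,2],[90,97,99]).round(1)); r=q[q[:,2]>128]; print(cv2.minAreaRect(r[:,:2].astype(np.float32)))
    cv2.imwrite(f'pics/{n}2.png',cv2.resize(p['image'][100:330,220:500],None,fx=2,fy=2))
E
python3 z.py
```

```text
t 10.5 tcp [367.6  -7.3 255.1] yaw_y deg 58.28 j [-0.33  0.14  1.99  0.    1.02 -1.34] open 85.7 F [0.1 0.2 0.5] ff 0.0
slide [-63.1  73.8  24.8] tool x [-0.851  0.526  0.004] y [ 0.526  0.851 -0.001]
top 344 top z [139.5 142.  143.2]
((485.511474609375, -260.08447265625), (27.899898529052734, 25.627971649169922), 87.08584594726562)
side 338 top z [135.6 138.4 140.2]
((485.02783203125, -262.37823486328125), (28.01753807067871, 32.670806884765625), 8.520532608032227)
```

View pics/side2.png

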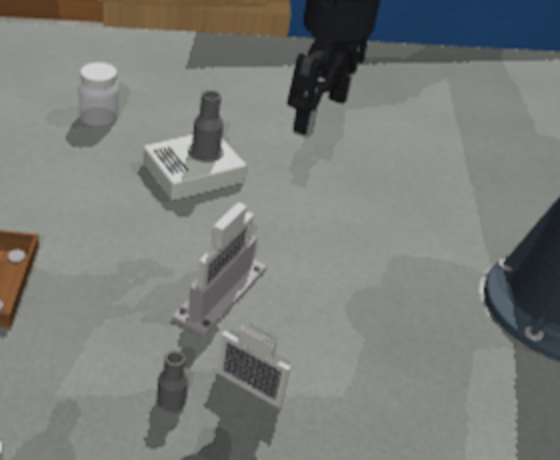

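Nozzle is fully home: its mouth is at z≈140 on the spigot axis, crop (210,98). Next I line up over the screen handle, with the fingers closing along its 60 mm width.

Request:
{"method": "send_rows", "body": {
  "slide": [
    [-30, 35, 0],
    [-28, 33, 10],
    [-5, 6, 15],
    [0, 0, 0],
    [0, 0, 0]
  ],
  "turn": [0, 0, 0, 0, 0]
}}

```text
clock: 11.1
tcp_pos: [462.6, 19.5, 230.3]
ee_rot: [[-0.846, 0.533, -0.004], [0.533, 0.846, 0.001], [0.003, -0.002, -1.0]]
force: [0.1, -0.2, 0.1]
opening: 85.4
finger_force: 0.0
```

```bash
python3 g.py 460 22.4 107; python3 - <<'E'
from h import *
s=sense(); p=snapshot('wrist'); W=world(p,s); z=W[...,2]
with np.errstate(invalid='ignore'): m=(z>130)&(z<146)&(abs(W[...,0]-460)<60)&(abs(W[...,1]-22)<60)
q=W[m]; print(len(q),cv2.minAreaRect(q[:,:2].astype(np.float32)) if len(q) else 0, q[:,2].mean())
E
```

```text
t 11.1 tcp [462.6  19.5 230.3] yaw_y deg 57.79 j [-0.2   0.31  1.82 -0.    1.01 -1.21] open 85.4 F [ 0.1 -0.2  0.1] ff 0.0
slide [  3.3   1.3 123.4] tool x [-0.846  0.533  0.003] y [ 0.533  0.846 -0.002]
2047 ((459.32305908203125, 21.65573501586914), (60.03153610229492, 13.986477851867676), 58.148216247558594) 137.49860560544093
```

Request:
{"method": "send_rows", "body": {
  "slide": [
    [3.5, 0.5, 35],
    [0, 0, 40],
    [0, 0, 30],
    [0, 0, 15],
    [0, 0, 3],
    [0, 0, 0]
  ],
  "turn": [0, 0, 0, 0, 0, 0]
}}

```text
clock: 11.75
tcp_pos: [460.8, 21.5, 108.7]
ee_rot: [[-0.846, 0.533, -0.0], [0.533, 0.846, -0.0], [0.0, -0.0, -1.0]]
force: [0.7, 1.1, 0.3]
opening: 85.8
finger_force: 0.0
```

Request:
{"method": "send_rows", "body": {
  "slide": [
    [0, 0, 0],
    [0, 0, 0],
    [0, 0, 0],
    [0, 0, 0],
    [0, 0, 0]
  ],
  "turn": [0, 0, 0, 0, 0],
  "fingers": 0
}}

```text
clock: 12.25
tcp_pos: [461.8, 21.5, 109.9]
ee_rot: [[-0.847, 0.532, 0.003], [0.532, 0.847, -0.001], [-0.003, 0.001, -1.0]]
force: [-1.3, -0.8, 5.6]
opening: 59.1
finger_force: 63.9
```

```bash
python3 g.py 460 22.4 107; python3 - <<'E'
from h import *
p=snapshot('side'); cv2.imwrite('pics/s3.png',cv2.resize(p['image'][150:300,260:420],None,fx=4,fy=4,interpolation=cv2.INTER_CUBIC))
E
```

```text
t 12.25 tcp [461.8  21.5 109.9] yaw_y deg 57.88 j [-0.2   0.52  1.95 -0.    0.67 -1.21] open 59.1 F [-1.3 -0.8  5.6] ff 63.9
slide [ 2.  -0.2  2.9] tool x [-0.847  0.532 -0.003] y [0.532 0.847 0.001]
```

View pics/s3.png

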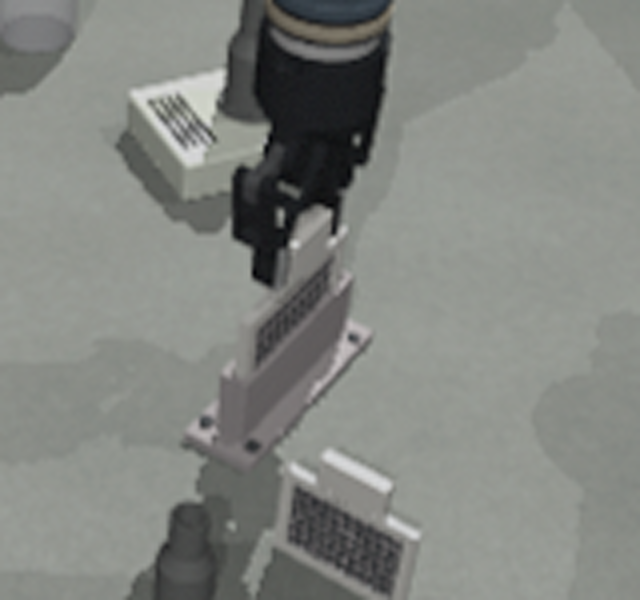

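The fingers hold the tab by its ends, at crop (310,240). Now I lift it clear of the slot.

Request:
{"method": "send_rows", "body": {
  "slide": [
    [0, 0, -8],
    [0, 0, -10],
    [0, 0, -12],
    [0, 0, -14],
    [0, 0, -12],
    [0, 0, -10],
    [0, 0, 0]
  ],
  "turn": [0, 0, 0, 0, 0, 0, 0]
}}

```text
clock: 13.0
tcp_pos: [462.0, 21.8, 176.1]
ee_rot: [[-0.847, 0.532, 0.004], [0.532, 0.847, -0.001], [-0.004, 0.001, -1.0]]
force: [0.1, -0.4, -2.6]
opening: 58.7
finger_force: 64.8
```

```bash
cat > s.py <<'E'
import sys
from h import *
s=sense(); c=np.array(s['tcp_pos']); R=np.array(s['ee_rot'])
print('tcp',c.round(1),'F',np.round(s['force'],1),'open',round(s['opening'],1),'t',round(s['clock'],2))
for n in ('side','top'):
    p=snapshot(n); W=world(p)
    for d in trace(p,'screen')[:4]:
        m=cv2.erode(d['pixels'].astype(np.uint8),np.ones((3,3)))>0
        q=W[m]; q=q[~np.isnan(q[:,0])]
        if len(q)<30 or np.linalg.norm(np.median(q,0)-c)>190: continue
        q=q[(np.linalg.norm(q-np.median(q,0),axis=1)<90)]
        # plane fit, robust
        for _ in range(5):
            mu=q.mean(0); _,sv,V=np.linalg.svd(q-mu,full_matrices=False); nrm=V[2]; r=abs((q-mu)@nrm); q=q[r<max(3,2*np.median(r))]
        print(n,round(d['conf'],2),len(q),'normal',nrm.round(2),'tilt from upright',round(90-np.degrees(np.arccos(abs(nrm[2]))),1),'pct',np.percentile(q,[1,50,99],axis=0).round().tolist(),'resid',r.mean().round(1))
        loc=(q-c)@R; print('   tool-frame pct',np.percentile(loc,[1,50,99],axis=0).round().tolist())
    if len(sys.argv)>1: 
        x,y=(int(v) for v in sys.argv[2+2*(n=='top'):4+2*(n=='top')]); cv2.imwrite(f'pics/{sys.argv[1]}_{n}.png',cv2.resize(p['image'][y:y+150,x:x+180],None,fx=4,fy=4,interpolation=cv2.INTER_CUBIC))
E
python3 s.py
```

```text
tcp [462.   21.8 176.1] F [ 0.1 -0.4 -2.6] open 58.7 t 13.0
side 0.58 606 normal [ 0.85 -0.52  0.04] tilt from upright 2.4 pct [[431.0, -20.0, 83.0], [460.0, 30.0, 133.0], [490.0, 76.0, 203.0]] resid 1.1
   tool-frame pct [[3.0, -52.0, -27.0], [5.0, 5.0, 43.0], [10.0, 60.0, 93.0]]
top 0.61 60 normal [-0.53 -0.85 -0.02] tilt from upright 1.0 pct [[408.0, 156.0, 32.0], [432.0, 175.0, 94.0], [460.0, 189.0, 100.0]] resid 1.2
   tool-frame pct [[74.0, 110.0, 75.0], [108.0, 113.0, 82.0], [136.0, 116.0, 144.0]]
```

Request:
{"method": "send_rows", "body": {
  "slide": [
    [12, 0, 0],
    [12, 0, 0],
    [0, 0, 12],
    [0, 0, 12],
    [0, 0, 5],
    [0, 0, 0]
  ],
  "turn": [0, 0, 0, 0, 0, 0]
}}

```text
clock: 13.8
tcp_pos: [439.3, 35.1, 144.6]
ee_rot: [[-0.847, 0.532, -0.003], [0.532, 0.847, 0.001], [0.003, -0.001, -1.0]]
force: [-0.6, 1.3, -1.7]
opening: 59.0
finger_force: 64.8
```

Request:
{"method": "send_rows", "body": {
  "slide": [
    [-10, 0, 0],
    [-10, 0, 0.5],
    [-10, 0, 1],
    [-9, 0, 2],
    [-9, 0, 3],
    [-9, 0, 3.5],
    [-9, 0, 4],
    [0, 0, 0]
  ],
  "turn": [0, 0, 0, 0, 0, 0, 0, 0]
}}

```text
clock: 14.6
tcp_pos: [497.6, -1.4, 130.6]
ee_rot: [[-0.846, 0.533, 0.0], [0.533, 0.846, -0.0], [-0.0, -0.0, -1.0]]
force: [-3.4, 1.4, 1.3]
opening: 58.8
finger_force: 65.2
```

```bash
python3 s.py a 250 130 170 190
```

```text
tcp [497.6  -1.4 130.6] F [-3.4  1.4  1.3] open 58.8 t 14.6
side 0.69 1055 normal [-0.76  0.46  0.46] tilt from upright 27.6 pct [[420.0, -30.0, 52.0], [467.0, 21.0, 96.0], [505.0, 78.0, 159.0]] resid 1.2
   tool-frame pct [[10.0, -54.0, -28.0], [41.0, 3.0, 35.0], [67.0, 59.0, 78.0]]
top 0.57 302 normal [ 0.74 -0.46 -0.49] tilt from upright 29.5 pct [[417.0, -30.0, 52.0], [440.0, 4.0, 71.0], [458.0, 54.0, 114.0]] resid 1.1
   tool-frame pct [[32.0, -57.0, 16.0], [55.0, -28.0, 60.0], [67.0, 27.0, 79.0]]
```

View pics/a_side.png

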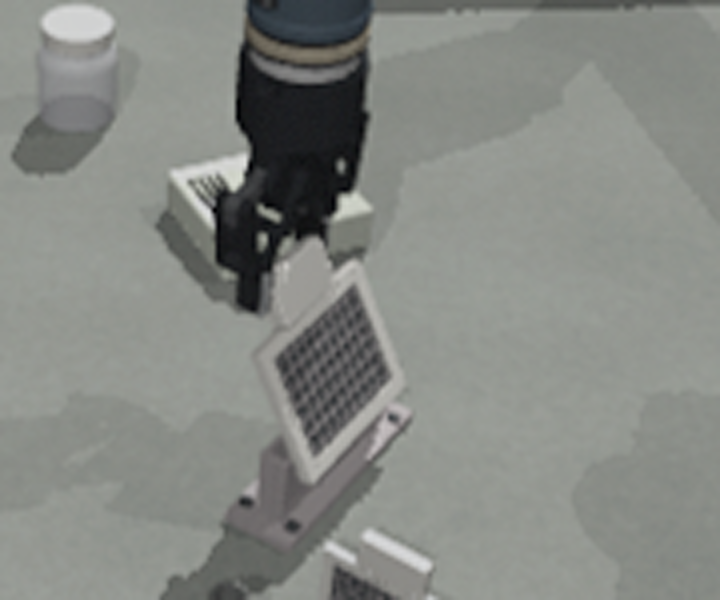

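Picture: the screen has pivoted in the grip with its lower part against the holder rim, tilt ≈28° at crop (330,380). Continuing along the arc.

Request:
{"method": "send_rows", "body": {
  "slide": [
    [-8, 0, 5],
    [-8, 0, 5.5],
    [-7, 0, 6],
    [-7, 0, 7],
    [-6, 0, 7.5],
    [-5.5, 0, 7.5],
    [-4.5, 0, 8],
    [-4, 0, 8]
  ],
  "turn": [0, 0, 0, 0, 0, 0, 0, 0]
}}

```text
clock: 15.6
tcp_pos: [540.3, -27.6, 76.3]
ee_rot: [[-0.847, 0.532, 0.002], [0.532, 0.847, -0.001], [-0.002, 0.001, -1.0]]
force: [-0.7, 0.9, 2.9]
opening: 59.0
finger_force: 63.4
```

Request:
{"method": "send_rows", "body": {
  "slide": [
    [-2, 0, 5],
    [-1.5, 0, 4],
    [0, 0, 0]
  ],
  "turn": [0, 0, 0]
}}

```text
clock: 15.9
tcp_pos: [542.9, -29.4, 67.6]
ee_rot: [[-0.847, 0.532, 0.002], [0.532, 0.847, -0.001], [-0.002, 0.0, -1.0]]
force: [0.8, 0.4, 3.7]
opening: 58.7
finger_force: 63.5
```

```bash
python3 s.py
```

```text
tcp [542.9 -29.4  67.6] F [0.8 0.4 3.7] open 58.7 t 15.9
side 0.7 1119 normal [ 0.27 -0.16 -0.95] tilt from upright 71.5 pct [[422.0, -46.0, 61.0], [480.0, 11.0, 75.0], [539.0, 78.0, 99.0]] resid 1.3
   tool-frame pct [[12.0, -55.0, -31.0], [76.0, 4.0, -8.0], [124.0, 59.0, 7.0]]
top 0.65 144 normal [ 0.21 -0.19 -0.96] tilt from upright 73.6 pct [[464.0, -29.0, 63.0], [500.0, 59.0, 74.0], [522.0, 78.0, 94.0]] resid 1.3
   tool-frame pct [[34.0, -21.0, -26.0], [84.0, 46.0, -7.0], [121.0, 58.0, 5.0]]
```

Tilt ≈72°. Now up, re-measure, then go to the nozzle.

Request:
{"method": "send_rows", "body": {
  "slide": [
    [0, 0, -15],
    [0, 0, -30],
    [0, 0, -40],
    [0, 0, -40],
    [0, 0, -20],
    [0, 0, -7],
    [0, 0, 0],
    [0, 0, 0]
  ],
  "turn": [0, 0, 0, 0, 0, 0, 0, 0]
}}

```text
clock: 16.9
tcp_pos: [540.7, -28.7, 218.3]
ee_rot: [[-0.847, 0.532, -0.003], [0.532, 0.847, 0.001], [0.003, -0.001, -1.0]]
force: [-0.7, -0.3, -1.3]
opening: 59.0
finger_force: 64.8
```

```bash
python3 s.py; python3 g.py 546.5 -298 220
```

```text
tcp [540.7 -28.7 218.3] F [-0.7 -0.3 -1.3] open 59.0 t 16.9
side 0.62 1270 normal [ 0.33 -0.2  -0.92] tilt from upright 67.3 pct [[421.0, -42.0, 204.0], [480.0, 11.0, 221.0], [538.0, 75.0, 249.0]] resid 1.2
   tool-frame pct [[13.0, -53.0, -31.0], [73.0, 5.0, -2.0], [121.0, 59.0, 15.0]]
top 0.82 888 normal [ 0.33 -0.19 -0.93] tilt from upright 67.7 pct [[448.0, -51.0, 205.0], [479.0, -1.0, 225.0], [521.0, 76.0, 239.0]] resid 1.3
   tool-frame pct [[36.0, -55.0, -20.0], [65.0, -8.0, -6.0], [117.0, 57.0, 13.0]]
t 17.1 tcp [541.1 -28.8 218.3] yaw_y deg 57.87 j [-0.26  0.43  1.65 -0.    1.06 -1.27] open 58.7 F [-0.6 -0.5 -1.8] ff 64.8
slide [-147.8 -225.1   -1.9] tool x [-0.847  0.532  0.003] y [ 0.532  0.847 -0.001]
```

Request:
{"method": "send_rows", "body": {
  "slide": [
    [-6, -9, 0],
    [-13, -19, 0],
    [-20, -30, 0],
    [-25, -37, 0],
    [-25, -37, 0],
    [-25, -37, 0],
    [-20, -30, 0],
    [-12, -18, 0]
  ],
  "turn": [0, 0, 0, 0, 0, 0, 0, 0]
}}

```text
clock: 17.9
tcp_pos: [549.7, -294.3, 219.3]
ee_rot: [[-0.845, 0.534, 0.0], [0.534, 0.845, -0.001], [-0.001, -0.001, -1.0]]
force: [-0.3, -0.5, -1.5]
opening: 58.8
finger_force: 64.8
```

Request:
{"method": "send_rows", "body": {
  "slide": [
    [-6, -8, 0],
    [-2, -2.5, 0],
    [0, 0, 0],
    [0, 0, 0],
    [0, 0, 0]
  ],
  "turn": [0, 0, 0, 0, 0]
}}

```text
clock: 18.4
tcp_pos: [551.4, -301.8, 219.9]
ee_rot: [[-0.848, 0.53, -0.0], [0.53, 0.848, 0.001], [0.001, 0.0, -1.0]]
force: [-0.3, 0.2, -1.7]
opening: 58.8
finger_force: 64.8
```

```bash
python3 s.py; python3 g.py 550.4 -303.2 168
```

```text
tcp [ 551.4 -301.8  219.9] F [-0.3  0.2 -1.7] open 58.8 t 18.4
side 0.83 734 normal [ 0.33 -0.19 -0.92] tilt from upright 67.3 pct [[431.0, -318.0, 205.0], [490.0, -263.0, 223.0], [547.0, -201.0, 250.0]] resid 1.2
   tool-frame pct [[13.0, -54.0, -30.0], [73.0, 3.0, -3.0], [120.0, 58.0, 15.0]]
top 0.91 727 normal [-0.33  0.18  0.93] tilt from upright 68.0 pct [[452.0, -275.0, 204.0], [503.0, -233.0, 222.0], [548.0, -197.0, 246.0]] resid 1.4
   tool-frame pct [[19.0, 2.0, -26.0], [78.0, 32.0, -2.0], [121.0, 57.0, 16.0]]
t 18.6 tcp [ 551.4 -302.8  220. ] yaw_y deg 57.93 j [-0.68  0.55  1.43  0.    1.16 -1.69] open 58.7 F [-0.4  0.3 -1.6] ff 64.8
slide [ 0.7 -0.9 52. ] tool x [-0.847  0.531 -0.   ] y [0.531 0.847 0.   ]
```

Tilt is unchanged and the position is right. Lowering to just above the mouth.

Request:
{"method": "send_rows", "body": {
  "slide": [
    [0.5, -0.5, 8],
    [0, 0, 14],
    [0, 0, 14],
    [0, 0, 9],
    [0, 0, 6],
    [0, 0, 0],
    [0, 0, 0],
    [0, 0, 0]
  ],
  "turn": [0, 0, 0, 0, 0, 0, 0, 0]
}}

```text
clock: 19.4
tcp_pos: [551.0, -304.0, 169.4]
ee_rot: [[-0.847, 0.532, 0.001], [0.532, 0.847, -0.001], [-0.001, -0.0, -1.0]]
force: [-0.2, 0.3, -1.4]
opening: 59.0
finger_force: 64.7
```

```bash
python3 s.py b 230 90 310 180; python3 - <<'E'
import cv2,numpy as np
cv2.imwrite('pics/b.png',np.hstack([cv2.resize(cv2.imread(f'pics/b_{n}.png'),(400,333)) for n in('side','top')]))
E
```

```text
tcp [ 551.  -304.   169.4] F [-0.2  0.3 -1.4] open 59.0 t 19.4
side 0.76 730 normal [ 0.33 -0.2  -0.92] tilt from upright 67.5 pct [[426.0, -319.0, 153.0], [489.0, -263.0, 171.0], [548.0, -196.0, 199.0]] resid 1.3
   tool-frame pct [[16.0, -56.0, -29.0], [77.0, 5.0, -1.0], [122.0, 60.0, 16.0]]
top 0.89 652 normal [ 0.32 -0.2  -0.93] tilt from upright 67.7 pct [[450.0, -275.0, 154.0], [500.0, -235.0, 170.0], [546.0, -198.0, 197.0]] resid 1.4
   tool-frame pct [[21.0, -6.0, -28.0], [83.0, 31.0, -1.0], [121.0, 56.0, 16.0]]
```

View pics/b.png

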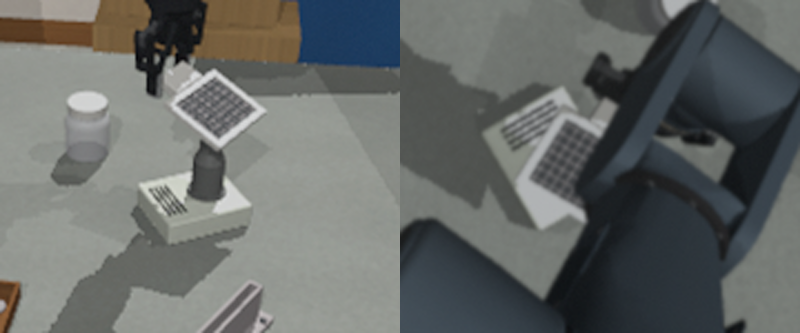

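The picture shows the screen held at ≈67° over the nozzle, at (218,105) in the left half. It clears the mouth by about 25 mm and touches only the gripper. Handing in.

```bash
python3 -c "
from plant import job_done; print(job_done())"
```

```text
the job is handed in; nothing more can be done
None
```

The job is handed in: the nozzle is fully down on the spigot, and the gripper holds the screen about 25 mm above its mouth, mesh centred over it, tipped about 67° from upright and touching nothing else (19.4 s on the clock of the 70 s allowed; no verdict returned).

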